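Sound-check a second-hand headset at the market stall

TASK

Sound-check the second-hand headset: hang it by its headband over the bar of the listening rail and let go of it, so that it hangs free with one ear cup on each side of the bar. Then turn the tester's spring-return dial clockwise past its first two clicks to the third, the longest rib, and finish while still holding it there, since it springs back if released. Leave the other wares on the stall where they are.

Things in the scene. Friction and masses are not known exactly. Their poses are not given: they have to be found in the camera images.
- headset: dark rigid on-ear headset, about 170 g, at first standing on its two ear cups; 158 (x) x 58 (y) x 142 mm (z, up). Origin: underside, midway between the cups. Arch in the x-z plane; cups at x = +-46 to +-79, z = 0 to 62 mm, so a 92 mm gap between them. Crown: level padded piece 60 mm long (x), 28 mm wide (y), z = 128 to 142 mm, to be pinched across y; beyond it the band slopes down 45 degrees
- headset_crown (a point): centre of the top face of the crown, 142 mm above the headset's origin, axes as the headset
- rail: listening rail, fixed: dark steel foot plate 130 x 250 x 12 mm, two round posts at y = +-112 mm carrying a round aluminium bar along its y axis, 16 mm in diameter, 240 mm long, its top 168 mm above the stall; 208 mm free between the posts, nothing rises above the bar. Origin: centre of the underside
- rail_mid (a point): middle of the bar on its top line; y runs along the bar. A headset hung here has its crown's underside at this height, its x axis across the bar and its cups 40 mm above the stall. Fingers pinching the crown thus stand over the bar: keep their tips no more than a few mm below the crown's underside
- tester: tester, fixed: grey box 160 (x) x 150 (y) x 55 (z) mm with a dial on its top, 10 mm from the centre towards -x, and a slotted speaker grille at +x. Around the dial four flat dark marks: a small pip at home, then ribs 6, 11 and 17 mm long at the first, second and third click. Origin: centre of the underside
- dial_grip (a point): on the dial's vertical axis, 88 mm above the stall; turns with the dial. The grip is an upright bar along this x axis, 56 mm long, 14 mm thick (y), 64 to 97 mm above the stall, on a skirt of 62 mm diameter. A white line marks its pointer end, +x. At home the pointer lies 34 degrees counter-clockwise (from above) of the tester's -x direction, at the third click 34 degrees clockwise of it
- dial (a joint): dial angle in rad, 0 at home (at rest), growing clockwise seen from above; clicks (light spring detents) at 0.4, 0.8 and 1.2 rad, end stop at 1.55, beyond the third click. Return spring 0.04 N m at home, 0.16 N m at the third click, plus up to about 0.05 N m over each click; released it springs back to 0 from anywhere
- shaker: steel salt shaker, 42 mm wide, 73 mm tall; a bystander, leave it alone. Origin: centre of the underside
- knife: closed pocket knife lying flat, 90 x 24 x 14 mm; a bystander, leave it alone. Origin: centre of the underside
- goblet: brass goblet, 76 mm wide, 68 mm tall; a bystander, leave it alone. Origin: centre of the underside
- trinket: small wooden trinket box, 64 x 54 x 36 mm; a bystander, leave it alone. Origin: centre of the underside
- bluebowl: blue bowl, 96 mm wide, 45 mm tall; a bystander, leave it alone. Origin: centre of the underside
- jar: white jar with brass cap, 60 mm wide, 85 mm tall; a bystander, leave it alone. Origin: centre of the underside
- spoon: brass spoon, 160 mm long, lying flat; a bystander, leave it alone. Origin: centre of the underside
Mind the look-alikes: they are no part of the job. Of the things shaped like the headset, the black one is meant.

How it is judged:
On the way, in this order (a step that is already met when the one before it is completed fails the run):
1. the headset hangs over the bar of the rail, released (contact force between headset and rail above 0.5 N and contact force between the fingers and headset below 0.05 N and x of headset_crown in the frame of rail between -0.03 and 0.03 m and y of headset_crown in the frame of rail between -0.095 and 0.095 m and z of headset_crown in the frame of rail above 0.172 m and height (world z) of headset above 0.02 m and angle between headset's own z axis and vertical below 0.35 rad and linear speed of headset below 0.05 m/s), for 0.3 s.
2. the dial is held at its third click (value of joint dial between 1.05 and 1.35 rad and velocity of joint dial between -0.3 and 0.3 rad/s and contact force between the fingers and tester above 0.5 N), for 0.3 s.
At the end, for the whole second after the job is handed in: the headset hangs still on the rail, untouched by the fingers: crown on top of the bar within 30 mm across it and between the posts, upright within 0.35 rad, cups more than 20 mm off the stall; the fingers hold the dial with more than 0.5 N between 1.05 and 1.35 rad (third click at 1.2), still (all of step 1 and all of step 2); the arm keeps its last pose, push and grip.
It fails at once if another ware was shifted by more than 30 mm (distance of any of shaker, knife, goblet, trinket, bluebowl, jar, spoon from where it was at the start of the episode above 0.03 m).
It also fails if it takes over 54 s, if anything falls off the work surface, if the arm or the gripper's body presses on something with over 40 N, if the wrist force passes 120 N, or if a joint passes its speed limit or range.

ROBOT

A 6-joint arm with a two-finger parallel gripper is mounted at the origin on the work surface. World frame = base frame: x ahead of the robot, y to its left, z up, the work surface at z = 0. Lengths are in m, angles in rad, forces in N, time in s.
With the tool pointing down it reaches from about 0.325 to 0.9 m from the base axis. Payload 3.5 kg.
Tool frame: the origin (TCP) lies at the very end of the fingers, on their centre line; the grasp point (between the pads) lies 19 mm behind it (manip.grasp_offset is the distance from the TCP to the grasp point, in m); z points along the fingers, y is the line along which they close (so a half turn about z gives the same grasp; the last joint's range is limited). The gripper opens to 85 mm and grips with 20 to 120 N. Pads are 22 mm wide; open, the fingers measure 114 mm over their backs; the gripper's body (76 mm by 85 mm) begins 54 mm behind the grasp point. The pads swing forward as they close: fully open they stand 13 mm farther back than shut.
Start: joints at [1.131, 0.276, -0.026, 1.268, 0, 1.467], TCP at [0.207, 0.59, 0.231] pointing down, gripper open.
Joint ranges: [-3.12, 3.12], [-0.85, 1.88], [-1.08, 1.24], [-1.95, 2.15], [-1.57, 1.53], [-3.14, 3.14]. Speed limits (rad/s): [2.57, 2.57, 3.14, 3.14, 3.14, 3.14].

INTERFACE

Orientations are given as a rotation vector (axis times angle).
In Python, from bench import manip gives the robot as it stands.
- The arm moves only by the tool carry_out, never from a script. Its argument "increments" is a list of rows, each an object of numbers: "x", "y", "z": the shift along the world's x, y, z in units of 25 mm (1.0 is 25 mm); "wx", "wy", "wz": the turn, a rotation vector about the world's x, y, z in units of 6 degrees (1.0 is 6 degrees). In form: [{"x": .., "y": .., "z": .., "wx": .., "wy": .., "wz": ..}, ...]. A call has 1 to 12 rows; each row shifts and turns the commanded pose from where the row before left it; what a row does not reach is not made up. A row lasts 1/12 s, in which the tool goes at most 41.7 mm and 7.16 degrees, less where a joint would pass 70% of its speed; a pose out of reach is approached as far as the arm can. A call is refused whole if a number of a shift passes 1 or a number of a turn 1, either way. A call with a gripper value outside its range is refused whole. "gripper" is the opening, from 0 (shut) to 1 (fully open), set as the call begins (left out, the last holds). The fingers move at their own pace and stop on an object; "force" is the grip in N (left out, the last holds). Time passes only in rows, so rows that do not move let the fingers close. It gives the time, the measured TCP pose, the force, the opening and the grip force at its end, in the units of the state.
- manip.sense(): the state, without advancing time (a new reading comes with each control period).
- manip.read_camera(name): name is "side" or "top"; returns the picture (420x560x3 uint8, red, green, blue); there is no depth.
- manip.camera_params(name): a dict with "mtx" (3x3 intrinsics, pixels), "extrinsics" (4x4, takes a point from camera to world coordinates). Camera axes: x right, y down, z forward; pixel columns grow to the right and rows downward; lengths in m; the calibration is good to about 2 mm. A picture is of the moment at which its call begins. camera_params takes no time and is no camera call.
- manip.sign_off(): hands the job in; it is judged then, once.
The state is a dict: "time_s": time; "joint_positions": joint angles; "joint_vel": joint speeds; "effort": joint torques, N m; "ee_pos": TCP position; "orientation": TCP orientation; "contact_force": force on the tool from outside, world axes, zero at the start; "moment": the same for the moment, N m; "finger_gap": finger opening in m; "grip_force": force on a finger pad.
Only numpy, scipy, OpenCV 4.12 (cv2) and the standard library are available. Lean on these libraries where they do the work, as an engineer would, in place of code of your own. Each camera call takes 0.05 s, during which the arm holds its last target. There are 200 camera calls.

## Working session

There is one attempt and no reset: what is moved stays moved. The work goes in short steps, Python scripts to look and compute and a tool call to move; the robot and the scene stay as the last step left them, time stands still between calls to the robot, and variables do not carry over. Pictures are saved under pics/ and viewed, at most 10 in all, crops included, and the job is handed in when it is done.

Besides the shell and the picture viewer there is one more tool, called as name([rows], argument=value, ...), one row to a line, values as JSON. carry_out: Moves the arm, as the interface text tells. Its arguments: {"type":"object","properties":{"increments":{"type":"array","items":{"type":"object","properties":{"x":{"type":"number"},"y":{"type":"number"},"z":{"type":"number"},"wx":{"type":"number"},"wy":{"type":"number"},"wz":{"type":"number"}}}},"gripper":{"type":"number"},"force":{"type":"number"}},"required":["increments"]}

```bash
mkdir -p pics; cat > h.py <<'E'
import numpy as np, cv2
from bench import manip
def cam(n):
    p=manip.camera_params(n); return np.array(p["mtx"]),np.array(p["extrinsics"])
def ray(n,u,v):
    K,E=cam(n); d=E[:3,:3]@np.linalg.solve(K,[u,v,1.]); return E[:3,3],d/np.linalg.norm(d)
def onz(n,u,v,z):
    o,d=ray(n,u,v); return o+d*(z-o[2])/d[2]
def proj(n,P):
    K,E=cam(n); q=K@(E[:3,:3].T@(np.asarray(P,float)-E[:3,3])); return q[:2]/q[2]
def tri(a,b):
    o1,d1=ray("top",*a); o2,d2=ray("side",*b)
    s=np.linalg.lstsq(np.c_[d1,-d2],o2-o1,rcond=None)[0]
    p,q=o1+s[0]*d1,o2+s[1]*d2; return (p+q)/2,np.linalg.norm(p-q)
def shot(n,f):
    im=cv2.cvtColor(np.asarray(manip.read_camera(n)),cv2.COLOR_RGB2BGR); cv2.imwrite("pics/"+f,im); return im
E
python3 - <<'E'
from h import *
a=shot("top","top0.png"); b=shot("side","side0.png")
print(manip.sense()); 
for n in("top","side"): print(n,cam(n)[1][:3,3].round(3),cam(n)[1][:3,2].round(2),cam(n)[0][0,0])
E
```

```text
{'time_s': 0.1, 'joint_positions': array([ 1.13061158e+00,  2.77095721e-01, -2.77684771e-02,  1.26799834e+00,
       -3.82250754e-05,  1.46739873e+00]), 'joint_vel': array([-2.09208156e-03, -1.90085848e-03,  4.08696341e-03, -1.85351873e-04,
        1.79215196e-03, -6.58571344e-05]), 'effort': array([ 9.07091362e-04, -4.46706820e+01,  2.96129161e+01,  8.44662893e-03,
       -7.29905719e-05, -1.33504147e-05]), 'ee_pos': array([0.20624613, 0.58922851, 0.23023578]), 'orientation': array([-0.52644024, -3.09664361,  0.00314205]), 'contact_force': array([-0.30721925, -0.11758595,  0.05057963]), 'moment': array([ 0.03983104, -0.01619936, -0.05617981]), 'grip_force': 0.0, 'finger_gap': 0.08523184702917701}
top [0.355 0.005 1.705] [ 0.09 -0.01 -1.  ] 444.4828289194536
side [ 0.268 -0.902  1.216] [ 0.18  0.62 -0.77] 488.2813424502585
```

View pics/top0.png

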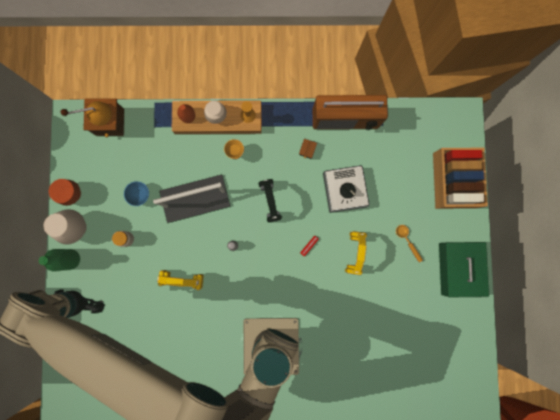

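View pics/side0.png

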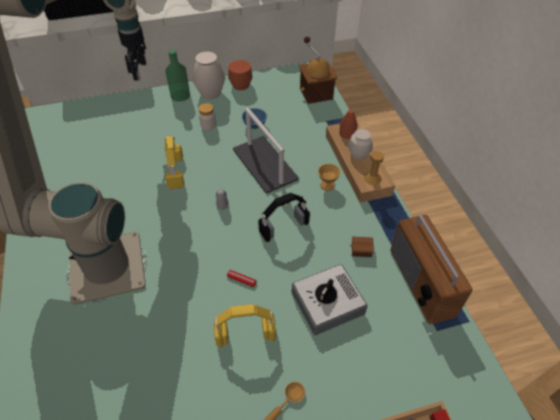

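The top view shows the black headset at about (271,200) and yellow ones at (180,281) and (357,253). The rail is at (195,197), the tester at (347,189). In the side view the headset is at (284,215), the rail bar runs from (250,115) to (282,150), and the dial is at (326,292). The headset at (271,200) is the one meant, because it is the only black one. An enlarged crop will confirm it.

```bash
python3 - <<'E'
from h import *
a=cv2.imread("pics/top0.png"); b=cv2.imread("pics/side0.png")
c=cv2.resize(a[160:235,145:375],None,fx=3.4,fy=3.4,interpolation=cv2.INTER_CUBIC)
d=cv2.resize(b[100:220,225:315],None,fx=2.8,fy=2.8,interpolation=cv2.INTER_CUBIC)
e=cv2.resize(b[260:335,285:370],None,fx=4.4,fy=4.4,interpolation=cv2.INTER_CUBIC)
o=np.zeros((600,800,3),np.uint8); o[:c.shape[0],:c.shape[1]]=c
o[260:260+d.shape[0],:d.shape[1]]=d; o[260:260+e.shape[0],300:300+e.shape[1]]=e
cv2.imwrite("pics/crop1.png",o)
def blobs(im,m,r):
    x0,y0,x1,y1=r; k=np.zeros(m.shape,np.uint8);k[y0:y1,x0:x1]=m[y0:y1,x0:x1]
    for c in cv2.findContours(k,cv2.RETR_EXTERNAL,cv2.CHAIN_APPROX_NONE)[0]:
        if cv2.contourArea(c)>15: print(r,cv2.contourArea(c),cv2.minAreaRect(c))
for im,rs in((a,[(250,170,290,230),(315,160,375,215)]),(b,[(250,185,315,245),(285,260,370,335)])):
    m=(im.max(2)<60).astype(np.uint8)
    for r in rs: blobs(im,m,r)
    m=((im.min(2)>130)&(im.max(2).astype(int)-im.min(2)<40)).astype(np.uint8)
    print("bar"); blobs(im,m,(145,170,235,220) if im is a else (235,100,300,190))
E
```

```text
(250, 170, 290, 230) 256.0 ((270.0, 200.5), (40.74597930908203, 13.339459419250488), 75.96376037597656)
(315, 160, 375, 215) 117.0 ((347.5, 190.0), (12.0, 13.0), 90.0)
bar
(145, 170, 235, 220) 204.5 ((154.5, 212.5), (13.0, 19.0), 90.0)
(145, 170, 235, 220) 259.5 ((210.49998474121094, 211.0), (46.99999237060547, 15.999998092651367), -0.0)
(145, 170, 235, 220) 164.5 ((186.60794067382812, 192.91220092773438), (3.3627700805664062, 69.12104797363281), 75.3236083984375)
(145, 170, 235, 220) 912.0 ((189.5, 179.0), (18.0, 89.0), 90.0)
(250, 185, 315, 245) 156.5 ((264.3460998535156, 229.76919555664062), (22.74271011352539, 10.816654205322266), 56.3099365234375)
(250, 185, 315, 245) 390.0 ((287.45965576171875, 207.26893615722656), (44.996604919433594, 27.888004302978516), 8.530765533447266)
(250, 185, 315, 245) 37.5 ((273.85345458984375, 185.99139404296875), (6.434016227722168, 19.4333553314209), 66.80140686035156)
(285, 260, 370, 335) 290.0 ((324.4303283691406, 316.55279541015625), (73.98340606689453, 36.029197692871094), 14.22596263885498)
(285, 260, 370, 335) 313.5 ((325.4000244140625, 292.70001220703125), (21.187259674072266, 19.922346115112305), 71.56504821777344)
bar
(235, 100, 300, 190) 173.0 ((263.4689636230469, 128.027587890625), (55.972660064697266, 4.982728958129883), 48.36646270751953)
```

View pics/crop1.png

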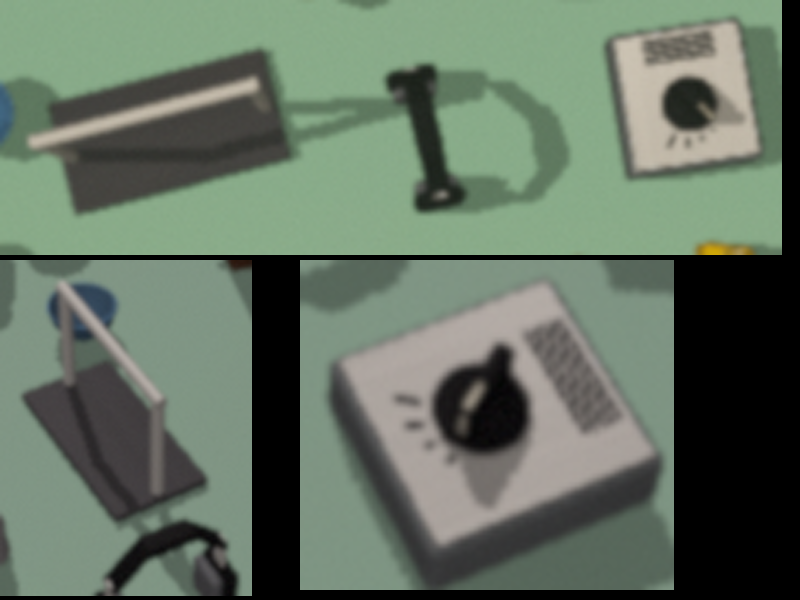

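The crop confirms the only black headset: crown at about (270,200) in the top view, cups at (266,184) and (274,217). The dial's pointer points away from the grille, and the ribs are on the robot side.

```bash
python3 - <<'E'
from h import *
a=tri((153.2,201.8),(247.1,108.9)); b=tri((221.5,185),(282.1,150)); print("bar",a,b)
d=b[0]-a[0]; print("len",np.linalg.norm(d),"yaw",np.degrees(np.arctan2(d[1],d[0])))
c1=onz("top",266.2,184.1,.06);c2=onz("top",273.8,216.5,.06);print("cups",c1,c2,(c1+c2)/2,"yaw",np.degrees(np.arctan2(*(c1-c2)[1::-1])),np.linalg.norm(c1-c2))
cr=onz("top",270.2,200.3,.142);print("crown",cr,proj("side",cr),proj("side",(c1+c2)/2))
# crown height: side crop middle of band top face
a0=cv2.imread("pics/side0.png"); t0=cv2.imread("pics/top0.png")
for c in range(266,304,3):
    col=np.where(a0[188:225,c].max(1)<70)[0]+188; print(c,col.min() if len(col) else None,col.max() if len(col) else None,end="; ")
print()
for r in range(180,222,2):
    col=np.where(t0[r,255:290].max(1)<60)[0]+255; print(r,col.min(),col.max(),end="; ") if len(col) else None
print()
# tester top corners
for n,P in(("top",[(610,40),(738,19),(762,155),(632,177)]),):
    P=[(145+u/3.4,160+v/3.4) for u,v in P]; Q=[onz(n,*p,.055) for p in P]; print(np.round(Q,4)); m=np.mean(Q,0); print("tester",m)
S=[(332,362),(548,282),(660,460),(438,545)]; S=[(285+(u-300)/4.4,260+(v-260)/4.4) for u,v in S]
print("tri tester",[np.round(tri(p,s)[0],4).tolist()+[round(tri(p,s)[1],4)] for p,s in zip(P,[S[0],S[1],S[2],S[3]])], "shifted",[np.round(tri(p,s)[0],4).tolist()+[round(tri(p,s)[1],4)] for p,s in zip(P,[S[1],S[2],S[3],S[0]])])
print("dial top",onz("top",347.5,190,.064), onz("top",347.5,190,.097))
print("side skirt",onz("side",325,292,.07))
E
```

```text
bar (array([0.53013876, 0.40567393, 0.15746503]), np.float64(0.0030663438070375657)) (array([0.58515887, 0.1664094 , 0.16904787]), np.float64(0.0026004305308737503))
len 0.2457822030772516 yaw -77.04967651818095
cups [0.60197273 0.01131698 0.06      ] [ 0.48031262 -0.01572927  0.06      ] [ 0.54114267 -0.00220614  0.06      ] yaw 12.533598093934375 0.12463017826349035
crown [ 0.53164761 -0.00259145  0.142     ] [280.08709537 198.7526691 ] [282.90347593 215.69608751]
266 188 219; 269 188 215; 272 188 212; 275 188 208; 278 188 206; 281 197 205; 284 195 204; 287 194 203; 290 193 201; 293 194 199; 296 195 218; 299 196 222; 302 198 224; 
180 268 271; 182 260 272; 184 259 270; 186 264 270; 188 264 271; 190 265 271; 192 266 271; 194 267 271; 196 267 272; 198 268 272; 200 268 273; 202 268 273; 204 269 274; 206 269 274; 208 270 274; 210 271 275; 212 271 276; 214 270 278; 216 270 280; 218 268 280; 220 268 276; 
[[ 0.6476 -0.2081  0.055 ]
 [ 0.6699 -0.3509  0.055 ]
 [ 0.518  -0.3728  0.055 ]
 [ 0.4951 -0.229   0.055 ]]
tester [ 0.58264023 -0.29021562  0.055     ]
tri tester [[0.581, -0.2089, 0.0185, np.float64(0.144)], [0.6189, -0.3118, 0.2162, np.float64(0.0403)], [0.574, -0.3782, 0.1412, np.float64(0.1365)], [0.5426, -0.2668, -0.1623, np.float64(0.0592)]] shifted [[0.6518, -0.21, 0.0454, np.float64(0.0052)], [0.6719, -0.3522, 0.0501, np.float64(0.0022)], [0.5204, -0.3725, 0.0588, np.float64(0.0056)], [0.4987, -0.2305, 0.0478, np.float64(0.006)]]
dial top [ 0.5763285  -0.29173586  0.064     ] [ 0.57187176 -0.28576527  0.097     ]
side skirt [ 0.57374733 -0.29364941  0.07      ]
```

```bash
python3 - <<'E'
from h import *
u=onz("top",266,180,.062); l=onz("top",274,221.5,.0); l2=onz("top",274,221.5,.062); print(u,l,l2)
th=np.radians(12.7); X=np.array([np.cos(th),np.sin(th),0]); Y=np.array([-X[1],X[0],0])
print("mid",((u-.079*X)),(l+.079*X),(l2+.079*X))
for c in ((.531,-.003,0),(.541,-.003,0),(.551,-.003,0)):
    P=lambda x,y,z:np.array(c)+x*X+y*Y+[0,0,z]
    print(c)
    for q in ((-30,0,142),(30,0,142),(0,-14,142),(0,14,142),(-62,0,31),(62,0,31),(-79,-29,0),(79,-29,0),(-79,29,0)):
        p=P(*np.array(q)/1000); print(q,"top",proj("top",p).round(1),"side",proj("side",p).round(1))
a=cv2.imread("pics/side0.png")[180:250,250:320]; t=cv2.imread("pics/top0.png")[172:230,250:295]
o=np.zeros((560,800,3),np.uint8); A=cv2.resize(a,None,fx=6,fy=6); T=cv2.resize(t,None,fx=8,fy=8)
o[:A.shape[0],:A.shape[1]]=A; o[:T.shape[0],430:430+T.shape[1]]=T; cv2.imwrite("pics/crop2.png",o)
E
```

```text
[0.6171399  0.01190967 0.062     ] [ 0.46562347 -0.0170446   0.        ] [ 0.46159072 -0.0162383   0.062     ]
mid [ 0.54007267 -0.00545818  0.062     ] [5.42690698e-01 3.23249549e-04 0.00000000e+00] [0.53865795 0.00112955 0.062     ]
(0.531, -0.003, 0)
(-30, 0, 142) top [272.3 208.7] side [270.8 202.6]
(30, 0, 142) top [268.4 192.3] side [288.9 195.2]
(0, -14, 142) top [274.2 199.6] side [282.2 202.1]
(0, 14, 142) top [266.5 201.4] side [277.6 195.7]
(-62, 0, 31) top [274.  219.7] side [261.9 230.1]
(62, 0, 31) top [266.4 188. ] side [297.1 215.1]
(-79, -29, 0) top [282.2 222.8] side [261.6 245. ]
(79, -29, 0) top [272.8 183.2] side [306.  225.6]
(-79, 29, 0) top [267.5 226.3] side [253.  231.7]
(0.541, -0.003, 0)
(-30, 0, 142) top [272.2 205.9] side [274.2 201.9]
(30, 0, 142) top [268.3 189.5] side [292.1 194.5]
(0, -14, 142) top [274.1 196.8] side [285.5 201.4]
(0, 14, 142) top [266.4 198.6] side [280.9 195. ]
(-62, 0, 31) top [273.9 217. ] side [265.1 229.4]
(62, 0, 31) top [266.4 185.4] side [300.2 214.4]
(-79, -29, 0) top [282.2 220.2] side [264.7 244.3]
(79, -29, 0) top [272.7 180.6] side [309.1 224.9]
(-79, 29, 0) top [267.5 223.7] side [256.2 231. ]
(0.551, -0.003, 0)
(-30, 0, 142) top [272.2 203.1] side [277.5 201.2]
(30, 0, 142) top [268.3 186.7] side [295.4 193.8]
(0, -14, 142) top [274.1 194. ] side [288.8 200.7]
(0, 14, 142) top [266.4 195.8] side [284.2 194.4]
(-62, 0, 31) top [273.9 214.4] side [268.2 228.7]
(62, 0, 31) top [266.4 182.8] side [303.2 213.7]
(-79, -29, 0) top [282.2 217.6] side [267.9 243.6]
(79, -29, 0) top [272.7 178.1] side [312.1 224.2]
(-79, 29, 0) top [267.5 221.1] side [259.2 230.3]
```

View pics/crop2.png

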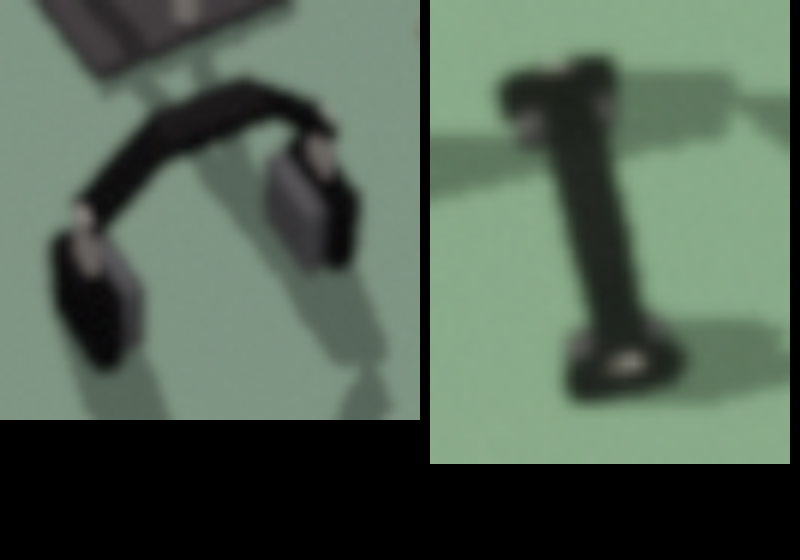

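The crop shows the crown from about (276,198) to (291,194) in the side view and the band axis from (268,190) to (272,208) in the top view. This fits a headset origin of about (0.543,-0.003) with yaw 12.7°. I'll start moving towards it with 24 rows, rising slightly.

```bash
python3 - <<'E'
from h import *
P=[(50,105),(265,48),(292,157),(80,213)]; Q=[onz("top",145+u/3.4,160+v/3.4,.012) for u,v in P]; print(np.round(Q,3),np.mean(Q,0))
for i,j in((0,1),(3,2)): d=Q[j]-Q[i]; print(np.degrees(np.arctan2(d[1],d[0])),np.linalg.norm(d))
a=onz("top",153.2,201.8,.16);b=onz("top",221.5,185,.16);print("bar",a,b,(a+b)/2)
a=onz("side",247.1,108.9,.16);b=onz("side",282.1,150,.16);print("bar side",a,b,(a+b)/2)
E
```

```text
[[0.587 0.419 0.012]
 [0.65  0.178 0.012]
 [0.525 0.147 0.012]
 [0.465 0.384 0.012]] [0.55653438 0.28211813 0.012     ]
-75.44524293410694 0.24975179188049715
-75.65504594092108 0.24459306568386477
bar [0.52832693 0.40519985 0.16      ] [0.58521255 0.16755872 0.16      ] [0.55676974 0.28637929 0.16      ]
bar side [0.53104977 0.40247321 0.16      ] [0.58923429 0.17559445 0.16      ] [0.56014203 0.28903383 0.16      ]
```

carry_out([
  {"x":0.56,"y":-0.98,"z":0.3,"wz":0.45},
  {"x":0.56,"y":-0.98,"z":0.3,"wz":0.45},
  {"x":0.56,"y":-0.98,"z":0.3,"wz":0.45},
  {"x":0.56,"y":-0.98,"z":0.3,"wz":0.45},
  {"x":0.56,"y":-0.98,"z":0.3,"wz":0.45},
  {"x":0.56,"y":-0.98,"z":0.3,"wz":0.45},
  {"x":0.56,"y":-0.98,"wz":0.45},
  {"x":0.56,"y":-0.98,"wz":0.45},
  {"x":0.56,"y":-0.98,"wz":0.45},
  {"x":0.56,"y":-0.98,"wz":0.45},
  {"x":0.56,"y":-0.98,"wz":0.45},
  {"x":0.56,"y":-0.98,"wz":0.45},
], gripper=1, force=40)

```text
invalid input
```

carry_out([
  {"x":0.56,"y":-0.98,"z":0.3,"wx":0,"wy":0,"wz":0.45},
  {"x":0.56,"y":-0.98,"z":0.3,"wx":0,"wy":0,"wz":0.45},
  {"x":0.56,"y":-0.98,"z":0.3,"wx":0,"wy":0,"wz":0.45},
  {"x":0.56,"y":-0.98,"z":0.3,"wx":0,"wy":0,"wz":0.45},
  {"x":0.56,"y":-0.98,"z":0.3,"wx":0,"wy":0,"wz":0.45},
  {"x":0.56,"y":-0.98,"z":0.3,"wx":0,"wy":0,"wz":0.45},
  {"x":0.56,"y":-0.98,"z":0,"wx":0,"wy":0,"wz":0.45},
  {"x":0.56,"y":-0.98,"z":0,"wx":0,"wy":0,"wz":0.45},
  {"x":0.56,"y":-0.98,"z":0,"wx":0,"wy":0,"wz":0.45},
  {"x":0.56,"y":-0.98,"z":0,"wx":0,"wy":0,"wz":0.45},
  {"x":0.56,"y":-0.98,"z":0,"wx":0,"wy":0,"wz":0.45},
  {"x":0.56,"y":-0.98,"z":0,"wx":0,"wy":0,"wz":0.45},
], gripper=1, force=40)

```text
time_s: 1.1
ee_pos: [0.3747, 0.2944, 0.2759]
orientation: [0.362, -3.12, 0.001]
contact_force: [0.1, -0.6, -0.6]
finger_gap: 0.0859
grip_force: 0.0
```

carry_out([
  {"x":0.56,"y":-0.99,"z":0,"wx":0,"wy":0,"wz":0},
  {"x":0.56,"y":-0.99,"z":0,"wx":0,"wy":0,"wz":0},
  {"x":0.56,"y":-0.99,"z":0,"wx":0,"wy":0,"wz":0},
  {"x":0.56,"y":-0.99,"z":0,"wx":0,"wy":0,"wz":0},
  {"x":0.56,"y":-0.99,"z":0,"wx":0,"wy":0,"wz":0},
  {"x":0.56,"y":-0.99,"z":0,"wx":0,"wy":0,"wz":0},
  {"x":0.56,"y":-0.99,"z":0,"wx":0,"wy":0,"wz":0},
  {"x":0.56,"y":-0.99,"z":0,"wx":0,"wy":0,"wz":0},
  {"x":0.56,"y":-0.99,"z":0,"wx":0,"wy":0,"wz":0},
  {"x":0.56,"y":-0.99,"z":0,"wx":0,"wy":0,"wz":0},
  {"x":0.56,"y":-0.99,"z":0,"wx":0,"wy":0,"wz":0},
  {"x":0.56,"y":-0.99,"z":0,"wx":0,"wy":0,"wz":0},
])

```text
time_s: 2.1
ee_pos: [0.5426, -0.0024, 0.2758]
orientation: [0.358, -3.12, -0.001]
contact_force: [-1.1, 0.2, 0.4]
finger_gap: 0.0851
grip_force: 0.0
```

carry_out([
  {"x":0,"y":0,"z":-0.8,"wx":0,"wy":0,"wz":0},
  {"x":0,"y":0,"z":-0.8,"wx":0,"wy":0,"wz":0},
  {"x":0,"y":0,"z":-0.8,"wx":0,"wy":0,"wz":0},
  {"x":0,"y":0,"z":0,"wx":0,"wy":0,"wz":0},
])

```text
time_s: 2.43
ee_pos: [0.5391, -0.0011, 0.2115]
orientation: [0.356, -3.112, -0.003]
contact_force: [-1.1, 0.1, -1.0]
finger_gap: 0.0856
grip_force: 0.0
```

```bash
python3 - <<'E'
from h import *
b=shot("side","side1.png"); s=manip.sense(); print(s["ee_pos"],s["orientation"]); print(proj("side",s["ee_pos"]))
cv2.imwrite("pics/crop3.png",cv2.resize(b[120:260,220:360],None,fx=4,fy=4,interpolation=cv2.INTER_CUBIC))
E
```

```text
[ 0.54011598 -0.0009971   0.21357536] [ 3.57260377e-01 -3.11488617e+00 -2.40599949e-03]
[282.95935605 180.98172581]
```

View pics/crop3.png

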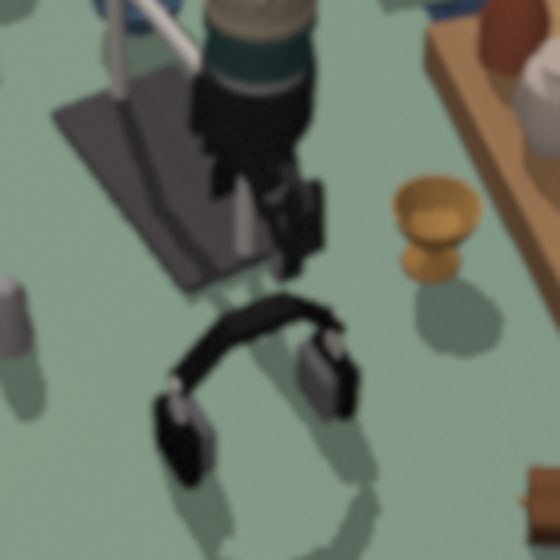

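The fingers are at about (275,169) and (292,189) in the side view, one on each side of the crown at about (285,198), so the alignment is good. Next I'll nudge x and descend.

carry_out([
  {"x":0.12,"y":-0.04,"z":-0.6,"wx":0,"wy":0,"wz":0},
  {"x":0.12,"y":-0.04,"z":-0.6,"wx":0,"wy":0,"wz":0},
  {"x":0,"y":0,"z":-0.6,"wx":0,"wy":0,"wz":0},
  {"x":0,"y":0,"z":-0.6,"wx":0,"wy":0,"wz":0},
  {"x":0,"y":0,"z":-0.6,"wx":0,"wy":0,"wz":0},
  {"x":0,"y":0,"z":-0.4,"wx":0,"wy":0,"wz":0},
  {"x":0,"y":0,"z":0,"wx":0,"wy":0,"wz":0},
  {"x":0,"y":0,"z":0,"wx":0,"wy":0,"wz":0},
  {"x":0,"y":0,"z":0,"wx":0,"wy":0,"wz":0},
])

```text
time_s: 3.23
ee_pos: [0.5495, -0.0032, 0.1326]
orientation: [-0.359, 3.119, -0.001]
contact_force: [0.5, 1.0, 0.4]
finger_gap: 0.0853
grip_force: 0.0
```

carry_out([
  {"x":-0.1,"y":0,"z":-0.2,"wx":0,"wy":0,"wz":0},
  {"x":0,"y":0,"z":0,"wx":0,"wy":0,"wz":0},
  {"x":0,"y":0,"z":0,"wx":0,"wy":0,"wz":0},
  {"x":0,"y":0,"z":0,"wx":0,"wy":0,"wz":0},
])

```text
time_s: 3.57
ee_pos: [0.5461, -0.0031, 0.1266]
orientation: [-0.358, 3.121, -0.0]
contact_force: [0.6, -1.0, 0.9]
finger_gap: 0.0857
grip_force: 0.0
```

carry_out([
  {"x":0,"y":0,"z":0,"wx":0,"wy":0,"wz":0},
  {"x":0,"y":0,"z":0,"wx":0,"wy":0,"wz":0},
  {"x":0,"y":0,"z":0,"wx":0,"wy":0,"wz":0},
  {"x":0,"y":0,"z":0,"wx":0,"wy":0,"wz":0},
  {"x":0,"y":0,"z":0,"wx":0,"wy":0,"wz":0},
  {"x":0,"y":0,"z":0,"wx":0,"wy":0,"wz":0},
  {"x":0,"y":0,"z":0,"wx":0,"wy":0,"wz":0},
  {"x":0,"y":0,"z":0,"wx":0,"wy":0,"wz":0},
  {"x":0,"y":0,"z":0,"wx":0,"wy":0,"wz":0},
  {"x":0,"y":0,"z":0,"wx":0,"wy":0,"wz":0},
  {"x":0,"y":0,"z":0,"wx":0,"wy":0,"wz":0},
  {"x":0,"y":0,"z":0,"wx":0,"wy":0,"wz":0},
], gripper=0, force=40)

```text
time_s: 4.57
ee_pos: [0.5462, -0.003, 0.1265]
orientation: [-0.358, 3.121, 0.0]
contact_force: [0.6, 1.9, 2.2]
finger_gap: 0.027
grip_force: 41.2
```

carry_out([
  {"x":0,"y":0,"z":0.3,"wx":0,"wy":0,"wz":0},
  {"x":0,"y":0,"z":0.5,"wx":0,"wy":0,"wz":0},
  {"x":0,"y":0,"z":0.75,"wx":0,"wy":0,"wz":0},
  {"x":0,"y":0,"z":0.75,"wx":0,"wy":0,"wz":0},
  {"x":0,"y":0,"z":0.75,"wx":0,"wy":0,"wz":0},
  {"x":0,"y":0,"z":0.75,"wx":0,"wy":0,"wz":0},
  {"x":0,"y":0,"z":0.75,"wx":0,"wy":0,"wz":0},
  {"x":0,"y":0,"z":0.75,"wx":0,"wy":0,"wz":0},
  {"x":0,"y":0,"z":0.75,"wx":0,"wy":0,"wz":0},
  {"x":0,"y":0,"z":0.75,"wx":0,"wy":0,"wz":0},
  {"x":0,"y":0,"z":0.75,"wx":0,"wy":0,"wz":0},
  {"x":0,"y":0,"z":0.45,"wx":0,"wy":0,"wz":0},
])

```text
time_s: 5.57
ee_pos: [0.5463, -0.0035, 0.3283]
orientation: [-0.358, 3.12, -0.002]
contact_force: [0.2, 1.0, -1.4]
finger_gap: 0.0269
grip_force: 40.7
```

carry_out([
  {"x":0.04,"y":0.6,"z":0,"wx":0,"wy":0,"wz":0.02},
  {"x":0.04,"y":0.8,"z":0,"wx":0,"wy":0,"wz":0.02},
  {"x":0.04,"y":0.95,"z":0,"wx":0,"wy":0,"wz":0.02},
  {"x":0.04,"y":0.95,"z":0,"wx":0,"wy":0,"wz":0.02},
  {"x":0.04,"y":0.95,"z":0,"wx":0,"wy":0,"wz":0.02},
  {"x":0.04,"y":0.95,"z":0,"wx":0,"wy":0,"wz":0.02},
  {"x":0.04,"y":0.95,"z":0,"wx":0,"wy":0,"wz":0.02},
  {"x":0.04,"y":0.95,"z":0,"wx":0,"wy":0,"wz":0.02},
  {"x":0.04,"y":0.95,"z":0,"wx":0,"wy":0,"wz":0.02},
  {"x":0.04,"y":0.95,"z":0,"wx":0,"wy":0,"wz":0.02},
  {"x":0.04,"y":0.95,"z":0,"wx":0,"wy":0,"wz":0},
  {"x":0.04,"y":0.95,"z":0,"wx":0,"wy":0,"wz":0},
])

```text
time_s: 6.57
ee_pos: [0.5576, 0.2701, 0.3255]
orientation: [0.391, -3.116, 0.002]
contact_force: [-0.2, 0.1, -2.3]
finger_gap: 0.0267
grip_force: 40.7
```

carry_out([
  {"x":0,"y":0.5,"z":0,"wx":0,"wy":0,"wz":0},
  {"x":0,"y":0.2,"z":0,"wx":0,"wy":0,"wz":0},
  {"x":0,"y":0,"z":0,"wx":0,"wy":0,"wz":0},
  {"x":0,"y":0,"z":0,"wx":0,"wy":0,"wz":0},
])

```text
time_s: 6.9
ee_pos: [0.5579, 0.286, 0.326]
orientation: [0.391, -3.116, 0.002]
contact_force: [0.0, -0.9, -1.5]
finger_gap: 0.0269
grip_force: 40.8
```

```bash
python3 - <<'E'
from h import *
b=shot("side","side2.png"); t=shot("top","top2.png"); s=manip.sense(); print(s["ee_pos"],s["orientation"],s["finger_gap"])
o=np.zeros((560,800,3),np.uint8); o[:560,:400]=cv2.resize(b[60:200,210:310],None,fx=4,fy=4); o[:400,400:]=cv2.resize(t[150:250,140:240],None,fx=4,fy=4)
cv2.imwrite("pics/crop4.png",o)
E
```

```text
[0.55805703 0.28566061 0.32634058] [ 3.89200013e-01 -3.11710341e+00  1.11810327e-03] 0.027144711675419844
```

View pics/crop4.png

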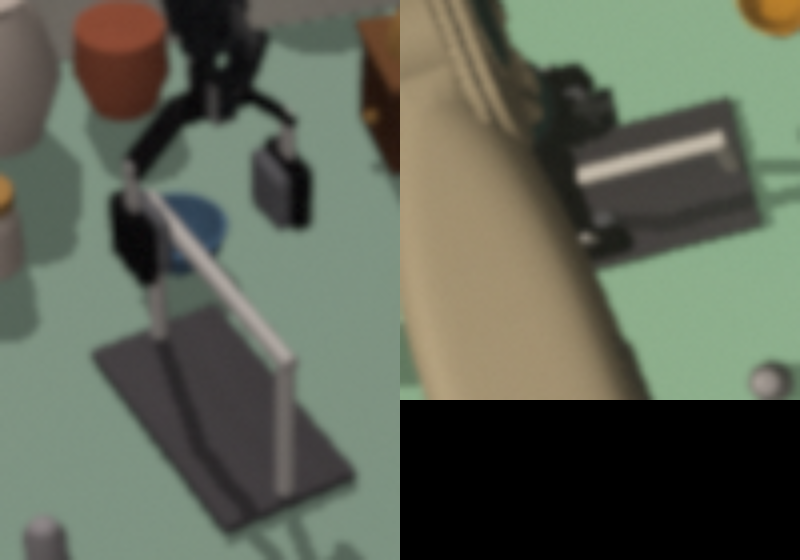

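The headset is held level above the bar, its cups at about (243,118) and (280,106) in the side view, one on each side of it. Now I'll lower it.

carry_out([
  {"x":0,"y":0,"z":-0.4,"wx":0,"wy":0,"wz":0},
  {"x":0,"y":0,"z":-0.6,"wx":0,"wy":0,"wz":0},
  {"x":0,"y":0,"z":-0.7,"wx":0,"wy":0,"wz":0},
  {"x":0,"y":0,"z":-0.7,"wx":0,"wy":0,"wz":0},
  {"x":0,"y":0,"z":-0.7,"wx":0,"wy":0,"wz":0},
  {"x":0,"y":0,"z":-0.7,"wx":0,"wy":0,"wz":0},
  {"x":0,"y":0,"z":-0.7,"wx":0,"wy":0,"wz":0},
  {"x":0,"y":0,"z":-0.6,"wx":0,"wy":0,"wz":0},
  {"x":0,"y":0,"z":-0.5,"wx":0,"wy":0,"wz":0},
  {"x":0,"y":0,"z":-0.4,"wx":0,"wy":0,"wz":0},
  {"x":0,"y":0,"z":0,"wx":0,"wy":0,"wz":0},
  {"x":0,"y":0,"z":0,"wx":0,"wy":0,"wz":0},
])

```text
time_s: 8.0
ee_pos: [0.5578, 0.2865, 0.1758]
orientation: [0.39, -3.116, 0.0]
contact_force: [0.1, 0.4, -1.1]
finger_gap: 0.0269
grip_force: 40.7
```

carry_out([
  {"x":0,"y":0,"z":-0.2,"wx":0,"wy":0,"wz":0},
  {"x":0,"y":0,"z":0,"wx":0,"wy":0,"wz":0},
  {"x":0,"y":0,"z":0,"wx":0,"wy":0,"wz":0},
])

```text
time_s: 8.25
ee_pos: [0.5584, 0.287, 0.1719]
orientation: [-0.391, 3.116, 0.0]
contact_force: [-0.3, 0.1, -1.6]
finger_gap: 0.027
grip_force: 40.7
```

carry_out([
  {"x":0,"y":0,"z":-0.1,"wx":0,"wy":0,"wz":0},
  {"x":0,"y":0,"z":0,"wx":0,"wy":0,"wz":0},
  {"x":0,"y":0,"z":0,"wx":0,"wy":0,"wz":0},
])

```text
time_s: 8.5
ee_pos: [0.5581, 0.2869, 0.1689]
orientation: [-0.391, 3.117, 0.0]
contact_force: [-0.5, 0.3, -1.8]
finger_gap: 0.0268
grip_force: 40.7
```

```bash
python3 - <<'E'
from h import *
b=shot("side","side3.png"); t=shot("top","top3.png")
o=np.zeros((560,800,3),np.uint8); o[:560,:400]=cv2.resize(b[60:200,210:310],None,fx=4,fy=4); o[:400,400:]=cv2.resize(t[150:250,140:240],None,fx=4,fy=4)
cv2.imwrite("pics/crop5.png",o)
E
```

```text
(no output)
```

View pics/crop5.png

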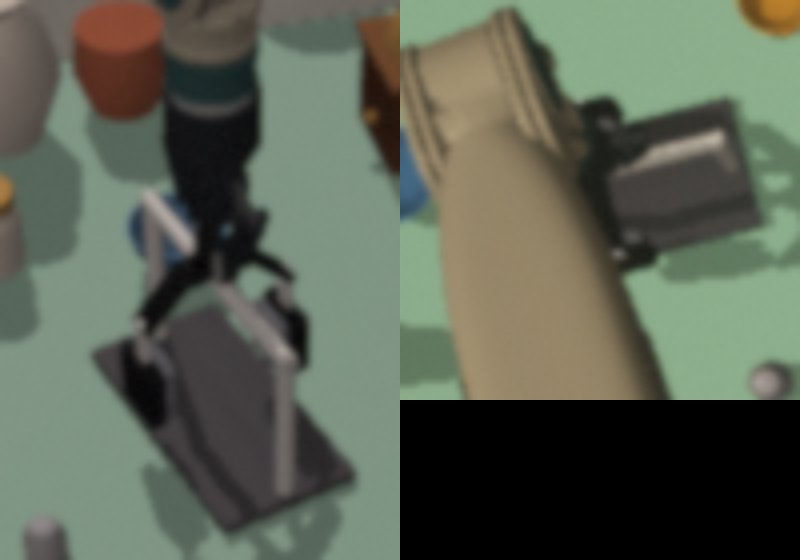

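The cups are on both sides of the bar, at about (247,155) and (281,140) in the side view, and the crown is just above it. I'll touch down gently.

carry_out([
  {"x":0,"y":0,"z":-0.08,"wx":0,"wy":0,"wz":0},
  {"x":0,"y":0,"z":0,"wx":0,"wy":0,"wz":0},
  {"x":0,"y":0,"z":0,"wx":0,"wy":0,"wz":0},
])

```text
time_s: 8.85
ee_pos: [0.5584, 0.2871, 0.1678]
orientation: [-0.391, 3.116, 0.0]
contact_force: [-1.2, -0.1, 4.7]
finger_gap: 0.0268
grip_force: 43.7
```

carry_out([
  {"x":0,"y":0,"z":-0.08,"wx":0,"wy":0,"wz":0},
  {"x":0,"y":0,"z":0,"wx":0,"wy":0,"wz":0},
  {"x":0,"y":0,"z":0,"wx":0,"wy":0,"wz":0},
])

```text
time_s: 9.1
ee_pos: [0.5585, 0.2871, 0.1676]
orientation: [-0.391, 3.115, 0.001]
contact_force: [-4.0, -2.0, 11.4]
finger_gap: 0.0269
grip_force: 48.5
```

carry_out([
  {"x":0,"y":0,"z":0.08,"wx":0,"wy":0,"wz":0},
  {"x":0,"y":0,"z":0,"wx":0,"wy":0,"wz":0},
  {"x":0,"y":0,"z":0,"wx":0,"wy":0,"wz":0},
])

```text
time_s: 9.35
ee_pos: [0.5585, 0.2871, 0.1677]
orientation: [-0.391, 3.116, 0.001]
contact_force: [-1.5, -0.9, 5.8]
finger_gap: 0.0269
grip_force: 45.3
```

carry_out([
  {"x":0,"y":0,"z":0,"wx":0,"wy":0,"wz":0},
  {"x":0,"y":0,"z":0,"wx":0,"wy":0,"wz":0},
  {"x":0,"y":0,"z":0,"wx":0,"wy":0,"wz":0},
  {"x":0,"y":0,"z":0,"wx":0,"wy":0,"wz":0},
  {"x":0,"y":0,"z":0,"wx":0,"wy":0,"wz":0},
  {"x":0,"y":0,"z":0,"wx":0,"wy":0,"wz":0},
  {"x":0,"y":0,"z":0,"wx":0,"wy":0,"wz":0},
  {"x":0,"y":0,"z":0,"wx":0,"wy":0,"wz":0},
  {"x":0,"y":0,"z":0,"wx":0,"wy":0,"wz":0},
  {"x":0,"y":0,"z":0,"wx":0,"wy":0,"wz":0},
  {"x":0,"y":0,"z":0,"wx":0,"wy":0,"wz":0},
  {"x":0,"y":0,"z":0,"wx":0,"wy":0,"wz":0},
], gripper=1)

```text
time_s: 10.35
ee_pos: [0.558, 0.2869, 0.1668]
orientation: [-0.391, 3.117, 0.0]
contact_force: [-0.3, -0.0, -0.0]
finger_gap: 0.0856
grip_force: 0.0
```

carry_out([
  {"x":0,"y":0,"z":0.2,"wx":0,"wy":0,"wz":0},
  {"x":0,"y":0,"z":0.4,"wx":0,"wy":0,"wz":0},
  {"x":0,"y":0,"z":0.5,"wx":0,"wy":0,"wz":0},
  {"x":0,"y":0,"z":0.6,"wx":0,"wy":0,"wz":0},
  {"x":0,"y":0,"z":0.7,"wx":0,"wy":0,"wz":0},
  {"x":0,"y":0,"z":0.7,"wx":0,"wy":0,"wz":0},
  {"x":0,"y":0,"z":0.7,"wx":0,"wy":0,"wz":0},
  {"x":0,"y":0,"z":0.7,"wx":0,"wy":0,"wz":0},
  {"x":0,"y":0,"z":0.5,"wx":0,"wy":0,"wz":0},
  {"x":0,"y":0,"z":0,"wx":0,"wy":0,"wz":0},
])

```text
time_s: 11.18
ee_pos: [0.5601, 0.2877, 0.2969]
orientation: [-0.39, 3.11, 0.003]
contact_force: [0.4, 0.2, 0.8]
finger_gap: 0.0852
grip_force: 0.0
```

```bash
python3 - <<'E'
from h import *
s=manip.sense(); print(s["joint_positions"].round(3),s["ee_pos"],s["orientation"])
b=shot("side","side4.png"); t=shot("top","top4.png")
o=np.zeros((560,800,3),np.uint8); o[:560,:400]=cv2.resize(b[60:200,210:310],None,fx=4,fy=4); o[:400,400:]=cv2.resize(cv2.imread("pics/top0.png")[145:225,310:390],None,fx=5,fy=5)
cv2.imwrite("pics/crop6.png",o)
E
```

```text
[ 0.372  0.254  0.082  1.39  -0.     0.122] [0.56007203 0.28768124 0.29686823] [-3.90168175e-01  3.10952076e+00  3.02242368e-03]
```

View pics/crop6.png

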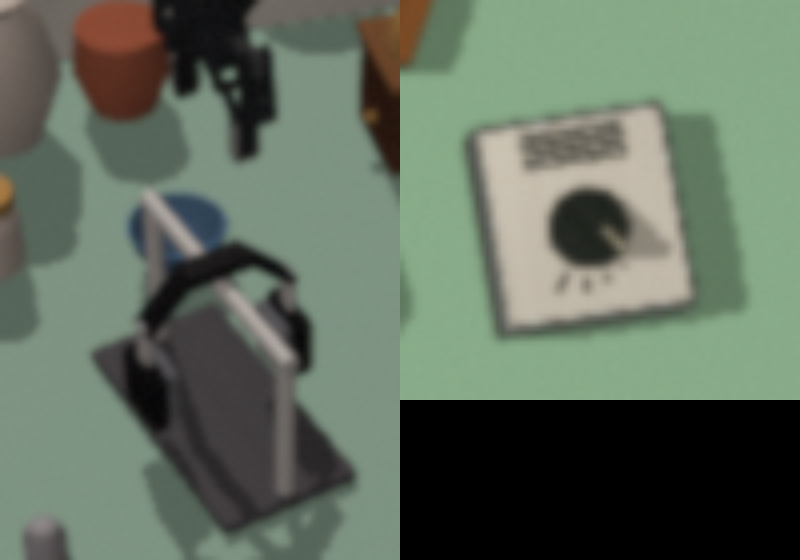

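The headset hangs on the bar with one cup on each side, crown at about (268,122) in the side view. The dial is centred at top (348,190), with its pointer line at about 223°. Now to the dial.

carry_out([
  {"x":0.02,"y":-0.6,"z":0,"wx":0,"wy":0,"wz":0.2},
  {"x":0.02,"y":-0.8,"z":0,"wx":0,"wy":0,"wz":0.2},
  {"x":0.02,"y":-0.98,"z":0,"wx":0,"wy":0,"wz":0.2},
  {"x":0.02,"y":-0.98,"z":0,"wx":0,"wy":0,"wz":0.2},
  {"x":0.02,"y":-0.98,"z":0,"wx":0,"wy":0,"wz":0.2},
  {"x":0.02,"y":-0.98,"z":0,"wx":0,"wy":0,"wz":0.2},
  {"x":0.02,"y":-0.98,"z":0,"wx":0,"wy":0,"wz":0.2},
  {"x":0.02,"y":-0.98,"z":0,"wx":0,"wy":0,"wz":0.2},
  {"x":0.02,"y":-0.98,"z":0,"wx":0,"wy":0,"wz":0.2},
  {"x":0.02,"y":-0.98,"z":0,"wx":0,"wy":0,"wz":0.2},
  {"x":0.02,"y":-0.98,"z":0,"wx":0,"wy":0,"wz":0.2},
  {"x":0.02,"y":-0.98,"z":0,"wx":0,"wy":0,"wz":0.2},
])

```text
time_s: 12.28
ee_pos: [0.5629, 0.0058, 0.2901]
orientation: [0.78, -3.04, -0.002]
contact_force: [0.3, 0.3, -0.2]
finger_gap: 0.0852
grip_force: 0.0
```

carry_out([
  {"x":0.02,"y":-0.98,"z":-0.2,"wx":0,"wy":0,"wz":0.2},
  {"x":0.02,"y":-0.98,"z":-0.2,"wx":0,"wy":0,"wz":0.2},
  {"x":0.02,"y":-0.98,"z":-0.2,"wx":0,"wy":0,"wz":0.2},
  {"x":0.02,"y":-0.98,"z":-0.2,"wx":0,"wy":0,"wz":0.2},
  {"x":0.02,"y":-0.98,"z":-0.2,"wx":0,"wy":0,"wz":0.2},
  {"x":0.02,"y":-0.98,"z":-0.2,"wx":0,"wy":0,"wz":0.2},
  {"x":0.02,"y":-0.98,"z":-0.2,"wx":0,"wy":0,"wz":0.2},
  {"x":0.02,"y":-0.98,"z":-0.2,"wx":0,"wy":0,"wz":0.2},
  {"x":0.02,"y":-0.98,"z":-0.2,"wx":0,"wy":0,"wz":0.2},
  {"x":0.02,"y":-0.98,"z":-0.2,"wx":0,"wy":0,"wz":0.2},
  {"x":0.02,"y":-0.98,"z":-0.2,"wx":0,"wy":0,"wz":0.2},
  {"x":0.02,"y":-0.6,"z":-0.2,"wx":0,"wy":0,"wz":0.2},
])

```text
time_s: 13.28
ee_pos: [0.569, -0.2795, 0.2296]
orientation: [1.152, -2.92, -0.003]
contact_force: [-0.0, 0.3, 0.2]
finger_gap: 0.0854
grip_force: 0.0
```

carry_out([
  {"x":0,"y":0,"z":0,"wx":0,"wy":0,"wz":0},
  {"x":0,"y":0,"z":0,"wx":0,"wy":0,"wz":0},
  {"x":0,"y":0,"z":0,"wx":0,"wy":0,"wz":0},
])

```text
time_s: 13.53
ee_pos: [0.5694, -0.2767, 0.2309]
orientation: [1.153, -2.921, -0.003]
contact_force: [0.4, 0.1, 0.1]
finger_gap: 0.0854
grip_force: 0.0
```

carry_out([
  {"x":0.18,"y":-0.63,"z":-0.5,"wx":0,"wy":0,"wz":0},
  {"x":0,"y":0,"z":-0.7,"wx":0,"wy":0,"wz":0},
  {"x":0,"y":0,"z":-0.7,"wx":0,"wy":0,"wz":0},
  {"x":0,"y":0,"z":-0.7,"wx":0,"wy":0,"wz":0},
  {"x":0,"y":0,"z":-0.4,"wx":0,"wy":0,"wz":0},
  {"x":0,"y":0,"z":0,"wx":0,"wy":0,"wz":0},
  {"x":0,"y":0,"z":0,"wx":0,"wy":0,"wz":0},
  {"x":0,"y":0,"z":0,"wx":0,"wy":0,"wz":0},
])

```text
time_s: 14.2
ee_pos: [0.5753, -0.2933, 0.1581]
orientation: [-1.154, 2.921, -0.002]
contact_force: [0.4, 0.0, -0.3]
finger_gap: 0.0853
grip_force: 0.0
```

```bash
python3 - <<'E'
from h import *
b=shot("side","side5.png"); t=shot("top","top5.png"); s=manip.sense(); print(s["ee_pos"],s["orientation"],proj("side",s["ee_pos"]))
cv2.imwrite("pics/crop7.png",np.hstack([cv2.resize(b[235:335,280:380],None,fx=4,fy=4),cv2.resize(t[145:245,290:390],None,fx=4,fy=4)]))
E
```

```text
[ 0.57555625 -0.29372467  0.15849529] [-1.15385042  2.92024183 -0.00358283] [328.32174367 274.0595676 ]
```

View pics/crop7.png

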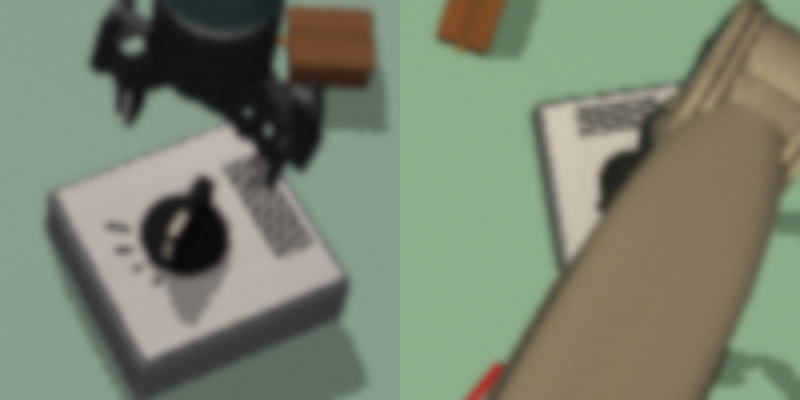

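```bash
python3 - <<'E'
from h import *
a=onz("side",321.2,298,.097);b=onz("side",330.8,281.2,.097);print(a,b,(a+b)/2,np.linalg.norm(a-b),np.degrees(np.arctan2(*(b-a)[1::-1])))
g=cv2.imread("pics/side5.png"); m=(g[235:335,280:380].max(2)<62).astype(np.uint8); m[:40]=0
for c in cv2.findContours(m,0,1)[0]:
    if cv2.contourArea(c)>60: print(cv2.contourArea(c),cv2.boundingRect(c))
for p in ((.574,-.2925),):
    for r in ((0,0,.064),(0,0,.097),(.031,0,.064),(-.031,0,.064),(0,.031,.064),(0,-.031,.064)): print(r,proj("side",np.add((*p,0),r)).round(1))
w=np.radians(42.5);
for s in(1,-1): print(proj("side",(.574+s*.028*np.cos(w),-.2925+s*.028*np.sin(w),.097)))
E
```

```text
[ 0.55115158 -0.32207188  0.097     ] [ 0.59229201 -0.28119345  0.097     ] [ 0.57172179 -0.30163266  0.097     ] 0.057996388088368656 44.816979158310254
184.0 (35, 73, 50, 25)
309.0 (36, 45, 21, 24)
(0, 0, 0.064) [324.8 292.8]
(0, 0, 0.097) [325.7 286.4]
(0.031, 0, 0.064) [335.6 290. ]
(-0.031, 0, 0.064) [313.8 295.5]
(0, 0.031, 0.064) [321.  283.2]
(0, -0.031, 0.064) [328.7 302.6]
[330.66204401 278.62938726]
[320.66120291 294.32011451]
```

The side view shows the fingers at about (312,265) and (348,281), centred over the dial's skirt at (326,293). The skirt estimate of (0.576,-0.294) matches the TCP, so I'll descend.

carry_out([
  {"x":0,"y":0,"z":-0.5,"wx":0,"wy":0,"wz":0},
  {"x":0,"y":0,"z":-0.6,"wx":0,"wy":0,"wz":0},
  {"x":0,"y":0,"z":-0.6,"wx":0,"wy":0,"wz":0},
  {"x":0,"y":0,"z":-0.6,"wx":0,"wy":0,"wz":0},
  {"x":0,"y":0,"z":-0.6,"wx":0,"wy":0,"wz":0},
  {"x":0,"y":0,"z":-0.4,"wx":0,"wy":0,"wz":0},
  {"x":0,"y":0,"z":0,"wx":0,"wy":0,"wz":0},
  {"x":0,"y":0,"z":0,"wx":0,"wy":0,"wz":0},
  {"x":0,"y":0,"z":0,"wx":0,"wy":0,"wz":0},
])

```text
time_s: 15.05
ee_pos: [0.5752, -0.2938, 0.0751]
orientation: [-1.154, 2.921, -0.002]
contact_force: [-0.3, 0.0, 0.3]
finger_gap: 0.0853
grip_force: 0.0
```

carry_out([
  {"x":0,"y":0,"z":0,"wx":0,"wy":0,"wz":0},
  {"x":0,"y":0,"z":0,"wx":0,"wy":0,"wz":0},
  {"x":0,"y":0,"z":0,"wx":0,"wy":0,"wz":0},
  {"x":0,"y":0,"z":0,"wx":0,"wy":0,"wz":0},
  {"x":0,"y":0,"z":0,"wx":0,"wy":0,"wz":0},
  {"x":0,"y":0,"z":0,"wx":0,"wy":0,"wz":0},
  {"x":0,"y":0,"z":0,"wx":0,"wy":0,"wz":0},
  {"x":0,"y":0,"z":0,"wx":0,"wy":0,"wz":0},
], gripper=0.3)

```text
time_s: 15.72
ee_pos: [0.5745, -0.2933, 0.0743]
orientation: [1.154, -2.922, -0.0]
contact_force: [-0.0, 0.5, -0.5]
finger_gap: 0.0254
grip_force: 0.0
```

carry_out([
  {"x":0,"y":0,"z":0,"wx":0,"wy":0,"wz":0},
  {"x":0,"y":0,"z":0,"wx":0,"wy":0,"wz":0},
  {"x":0,"y":0,"z":0,"wx":0,"wy":0,"wz":0},
  {"x":0,"y":0,"z":0,"wx":0,"wy":0,"wz":0},
  {"x":0,"y":0,"z":0,"wx":0,"wy":0,"wz":0},
  {"x":0,"y":0,"z":0,"wx":0,"wy":0,"wz":0},
  {"x":0,"y":0,"z":0,"wx":0,"wy":0,"wz":0},
], gripper=0, force=40)

```text
time_s: 16.3
ee_pos: [0.5745, -0.2934, 0.0744]
orientation: [1.154, -2.922, -0.0]
contact_force: [-0.8, -0.0, 0.8]
finger_gap: 0.0134
grip_force: 42.4
```

carry_out([
  {"x":0,"y":0,"z":0,"wx":0,"wy":0,"wz":-0.4},
  {"x":0,"y":0,"z":0,"wx":0,"wy":0,"wz":-0.6},
  {"x":0,"y":0,"z":0,"wx":0,"wy":0,"wz":-0.6},
  {"x":0,"y":0,"z":0,"wx":0,"wy":0,"wz":-0.6},
  {"x":0,"y":0,"z":0,"wx":0,"wy":0,"wz":-0.6},
  {"x":0,"y":0,"z":0,"wx":0,"wy":0,"wz":-0.6},
  {"x":0,"y":0,"z":0,"wx":0,"wy":0,"wz":-0.6},
  {"x":0,"y":0,"z":0,"wx":0,"wy":0,"wz":-0.6},
])

```text
time_s: 16.97
ee_pos: [0.5739, -0.2923, 0.0744]
orientation: [0.421, -3.112, -0.003]
contact_force: [-1.8, 2.4, 2.9]
finger_gap: 0.013
grip_force: 42.5
```

carry_out([
  {"x":0,"y":0,"z":0,"wx":0,"wy":0,"wz":-0.6},
  {"x":0,"y":0,"z":0,"wx":0,"wy":0,"wz":-0.6},
  {"x":0,"y":0,"z":0,"wx":0,"wy":0,"wz":-0.6},
  {"x":0,"y":0,"z":0,"wx":0,"wy":0,"wz":-0.6},
  {"x":0,"y":0,"z":0,"wx":0,"wy":0,"wz":-0.6},
  {"x":0,"y":0,"z":0,"wx":0,"wy":0,"wz":-0.6},
  {"x":0,"y":0,"z":0,"wx":0,"wy":0,"wz":-0.6},
  {"x":0,"y":0,"z":0,"wx":0,"wy":0,"wz":-0.6},
  {"x":0,"y":0,"z":0,"wx":0,"wy":0,"wz":-0.6},
  {"x":0,"y":0,"z":0,"wx":0,"wy":0,"wz":-0.6},
  {"x":0,"y":0,"z":0,"wx":0,"wy":0,"wz":-0.6},
  {"x":0,"y":0,"z":0,"wx":0,"wy":0,"wz":-0.3},
])

```text
time_s: 17.97
ee_pos: [0.5741, -0.2905, 0.0744]
orientation: [-0.703, -3.06, -0.008]
contact_force: [-1.0, 6.8, 4.3]
finger_gap: 0.0132
grip_force: 42.8
```

carry_out([
  {"x":0,"y":0,"z":0,"wx":0,"wy":0,"wz":0},
  {"x":0,"y":0,"z":0,"wx":0,"wy":0,"wz":0},
  {"x":0,"y":0,"z":0,"wx":0,"wy":0,"wz":0},
  {"x":0,"y":0,"z":0,"wx":0,"wy":0,"wz":0},
  {"x":0,"y":0,"z":0,"wx":0,"wy":0,"wz":0},
  {"x":0,"y":0,"z":0,"wx":0,"wy":0,"wz":0},
])

```text
time_s: 18.47
ee_pos: [0.5741, -0.2905, 0.0744]
orientation: [-0.699, -3.061, -0.008]
contact_force: [-0.6, 6.4, 5.4]
finger_gap: 0.0129
grip_force: 42.8
```

```bash
python3 - <<'E'
from h import *
s=manip.sense(); o=s["orientation"]; print(s["moment"],s["contact_force"],(2*np.degrees(np.arctan2(o[1],o[0]))-90)%180,s["joint_positions"].round(3),s["finger_gap"],s["grip_force"])
b=shot("side","side6.png"); 
cv2.imwrite("pics/crop8.png",np.hstack([cv2.resize(b[235:335,280:380],None,fx=4,fy=4),cv2.resize(b[90:190,215:315],None,fx=4,fy=4)]))
E
```

```text
[1.31665708 0.24926831 0.17075287] [-0.59538919  6.39012521  5.35132602] 64.26016047913947 [-0.571  0.426 -0.165  0.983  0.004 -0.122] 0.012914811603971028 42.76081681251526
```

View pics/crop8.png

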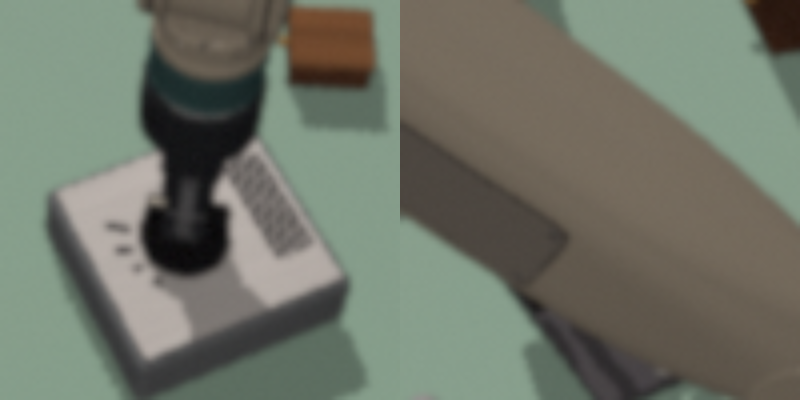

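The rotation looks right: moment 0.17 N m (the spring at the third click is 0.16) and a pointer direction of 154.3° against 154.5° expected. The side view of the headset is blocked by the arm, so I'll check it numerically in the top view and then hand in.

```bash
python3 - <<'E'
from h import *
t=shot("top","top6.png"); th=np.radians(13.5); X=np.array([np.cos(th),np.sin(th),0]); c=np.array([.557,.286,.04])
for x,z in((-62,62),(-30,142),(0,142),(30,142),(62,62)):
    u,v=proj("top",c+X*x/1000+[0,0,z/1000]).round().astype(int); print(x,(u,v),t[v-1:v+2,u-1:u+2].max(2).tolist())
s=manip.sense(); print(s["moment"][2],s["finger_gap"],s["grip_force"],s["time_s"])
E
```

```text
-62 (np.int64(194), np.int64(212)) [[53, 56, 50], [99, 105, 81], [125, 131, 101]]
-30 (np.int64(188), np.int64(201)) [[34, 34, 34], [35, 33, 34], [34, 33, 36]]
0 (np.int64(186), np.int64(192)) [[37, 37, 38], [38, 37, 36], [38, 37, 36]]
30 (np.int64(184), np.int64(184)) [[32, 34, 35], [34, 35, 34], [37, 36, 35]]
62 (np.int64(187), np.int64(179)) [[33, 32, 36], [32, 35, 47], [35, 40, 57]]
0.17063622083788146 0.013094668023481665 42.76108682155609 18.5667
```

The dark crown lies across the bar where expected, so I'm handing in.

```bash
python3 -c "
from bench import manip
print(manip.sign_off())"
```

```text
the job is handed in; nothing more can be done
None
```

I handed the job in with the black headset hanging on the rail bar, one ear cup on each side, and the gripper still holding the dial at its third click; no verdict came back.

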